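# Show the blue thread to the tailor on the video call

### The job

We are on a video call with the tailor, who wants to match a thread. First turn the tablet on its stand so that its screen faces squarely to the left, along the worktop towards the thread rack (screen at right angles to the front edge), and leans back 20 degrees from upright; then lift the blue spool out of the wooden rack and hold it up in the air 15 cm straight out from the tablet's camera (at right angles to the screen), with the spool's long axis parallel to the screen's upright edges, so leaning back just as the screen does. Finish while still holding the spool there for the tailor to see; leave the other spools standing in the rack and everything else on the worktop where it is.

Things in the scene. Friction and masses are not known exactly. Their poses are not given: they have to be found in the camera images.
- swivel (a joint): Turn of the tablet stand's column about its vertical axis, rad, -0.9 to 1.9. 0: the screen faces squarely left along the worktop (+y). Positive: turned counter-clockwise seen from above, so that the screen looks more towards the robot (at 1.57 it faces -x). Friction holds it where it is left (about 0.2 N m to turn).
- lean (a joint): Lean of the tablet in its stand, rad, -0.35 to 0.9. 0: screen upright. Positive: top edge leans back, away from the side that the screen faces (0.349 = 20 degrees back). Friction holds it where it is left (about 0.3 N m to tilt).
- tilt_axis (a point): The tablet's tilt axis where it crosses the swivel axis: on the stand's column, 132 mm above the worktop, always straight above the middle of the foot. The tilt axis is level and turns with the swivel. The foot is a fixed aluminium disc, 128 mm across, 13 mm high.
- top_edge (a point): Middle of the top edge (mid-thickness) of the tablet, a black slab 212 wide, 137 high, 12 mm thick; own axes x: from screen to back, y: along the width, z: up the screen. Relative to the tilt axis it lies 27 mm to the screen side and 68.5 mm up the slab, about 0.2 m above the worktop. Free to pinch from above. Behind, shelves begin at x = 0.70, 0.24 m up.
- camera (a point): The tablet's camera, a small round lens in the middle of the bezel above the screen, 10 mm below the top edge, on the front face. Same axes as the tablet: it looks along its own -x, at right angles to the screen; z is up along the screen's upright edges.
- rack: Wooden thread rack, fixed: a light wooden block 56 x 216 x 22 mm (x, y, z), origin in the middle of its underside. In its top are four round wells, 31 mm across and 12 mm deep, in a row at y = -81, -27, 27 and 81 mm; a spool stands on end in three of them and sticks out 31 mm above the block's top.
- spool_blue: Spool of blue thread with pale wooden ends, 28 mm diameter, 43 mm long, 30 g, standing on end in a well of the rack, 10 mm above the worktop. Origin: middle of its lower end; z along its axis.
- spool_mid (a point): Centre of the blue spool, 21.5 mm from its ends on its axis.
- spool_red: Spool of dark red thread, same size, standing in the rack. Origin: middle of its lower end. Stays there.
- spool_white: Spool of white thread, same size, standing in the rack. Origin: middle of its lower end. Stays there.
- scissors: Green-handled scissors lying in the middle, towards the back, 206 x 84 x 11 mm, origin in the middle. Stays.
- wax_pot: Round low tin, 91 mm diameter, 44 mm high, at the back. Stays.
- soap_box: Small red carton, 47 x 64 x 44 mm, at the back behind the tablet. Stays.
- jug_blue: Blue detergent jug with red cap, 83 x 125 x 236 mm, at the back left. Fixed.

How it is judged:
By the outcome, as a careful person would: the job done as asked, in the order asked, and still so for the second after the job is handed in, while the arm keeps its last pose, push and grip.
It also fails if it takes over 54 s, if anything falls off the work surface, if the arm or the gripper's body presses on something with over 40 N, if the wrist force passes 120 N, or if a joint passes its speed limit or range.

### The arm

A 6-joint arm with a two-finger parallel gripper is mounted at the origin on a cart in front of the work surface, level with it; the furniture and walls round the work are solid. World frame = base frame: x ahead of the robot, y to its left, z up, the work surface at z = 0. Lengths are in mm, angles in rad, forces in N, time in s.
With the tool pointing down it reaches from about 400 to 925 mm from the base axis. Payload 12.5 kg.
Tool frame: the origin (TCP) lies midway between the tips of the shut fingers; the grasp point (between the pads) lies 19 mm behind it (env.pinch_z is the z of the grasp point in the tool frame, in mm); z points along the fingers, y is the line along which they close (so a half turn about z gives the same grasp; the last joint's range is limited). The gripper opens to 95 mm and grips with 3 to 60 N. Pads are 20 mm wide; open, the fingers measure 119 mm over their backs; the gripper's body (75 mm by 180 mm) begins 59 mm behind the grasp point.
Start: joints at [1.033, 0.491, 1.559, -0, 1.092, -0.106], TCP at [261.554, 567.661, 193.261] pointing down, gripper open.
Joint ranges: [-3.1, 3.1], [-0.84, 2.19], [0.05, 2.79], [-1.13, 4.28], [0.06, 2.93], [-2.69, 2.69]. Speed limits (rad/s): [2.22, 2.22, 2.79, 3.14, 3.14, 3.14].

### API

Orientations are given as [roll, pitch, yaw] about the fixed x, y, z axes, in that order (R = Rz(yaw) Ry(pitch) Rx(roll)).
In Python, from cell import env, eyes gives the robot as it stands.
- The arm moves only by the shell command python3 -m inch 'ROWS'. ROWS is JSON, a list of rows, each a list of 3 entries, a list of its own where there are three numbers: the shift along the tool's x, y, z in units of 60 mm (1.0 is 60 mm), then the turn about the tool's z in units of 5 degrees (1.0 is 5 degrees), then the closure, from -1 (fully open) to 1 (shut). In form: [[[tx, ty, tz], turn, claw], ...]. A call has exactly 10 rows; each row shifts and turns the commanded pose from where the row before left it, along the tool's axes as they then stand; what a row does not reach is not made up. A row lasts 1/8 s, in which the tool goes at most 62.5 mm and 10.7 degrees, less where a joint would pass 70% of its speed; a pose out of reach is approached as far as the arm can. A call is refused whole if a number of a shift passes 1 or a number of a turn 1, either way. A call with a gripper value outside its range is refused whole. The fingers move at their own pace and stop on an object; the grip force is fixed at half the most. Time passes only in rows, so rows that do not move let the fingers close, or fill a call up. It gives the time, the measured TCP pose, the force, the opening and the grip force at its end, in the units of the state.
- env.state(): the state, without advancing time (a new reading comes with each control period).
- eyes.read_camera(name): name is "scene" or "top" or "wrist"; returns a dict with "pixels" (420x560x3 uint8, red, green, blue), "fx", "fy", "cx", "cy" (pixels), "distortion" ([k1, k2, p1, p2, k3] as OpenCV has them; the pictures are not rectified), "extrinsics" (4x4, takes a point from world to camera coordinates). Camera axes: x right, y down, z forward; pixel columns grow to the right and rows downward; lengths in mm; the calibration is good to about 2 mm. A picture is of the moment at which its call begins. There is no depth.
- env.job_done(): hands the job in; it is judged then, once.
Trained networks look in a picture, given as the dict that the camera call returned (one of the last four; its "shot" number tells which), for a name from the list of things; names that differ only in an ending like _2 or _b are one class to them, and where a whole thing is asked for, a point or a joint stands for the part that bears it (a point fixed in the world has none). Each returns a list of dicts, best first, with "score" (0 to 1); they miss things now and then, are a little off and sometimes report something else, mostly with a low value. They report only what shows in the picture. A call takes as long as a camera call.
- eyes.boxes_of(name, picture): "centre" ([row, column] in pixels, amid what is visible of it).
- eyes.cut_out(name, picture): "mask" (420x560 bool, what is visible of it) and "centre" ([row, column] in pixels, amid what is visible of it).
- eyes.spot_point(name, picture): "centre" ([row, column] in pixels: a listed point, or the origin of a listed thing).
The state is a dict: "t": time; "joints": joint angles; "qvel": joint speeds; "tau": joint torques, N m; "eef_pos": TCP position; "tcp_rot": TCP orientation; "ft_force": force on the tool from outside, world axes, zero at the start; "moment": the same for the moment, N m; "opening": opening from 0.0 (shut) to 1.0 (fully open); "grip_force": force on a finger pad.
Only numpy, scipy, OpenCV 4.12 (cv2) and the standard library are available. Lean on these libraries where they do the work, as an engineer would, in place of code of your own. Each camera call takes 0.05 s, during which the arm holds its last target. There are 200 camera calls.

## Working session

There is one attempt and no reset: what is moved stays moved. The work goes in short steps, Python scripts to look and compute and a shell command to move; the robot and the scene stay as the last step left them, time stands still between calls to the robot, and variables do not carry over. Pictures are saved under pics/ and viewed, at most 13 in all, crops included, and the job is handed in when it is done.

```bash
mkdir -p pics; cat > h.py <<'E'
import numpy as np, cv2
from cell import env, eyes
def K(p): return np.array([[p['fx'],0,p['cx']],[0,p['fy'],p['cy']],[0,0,1.]]), np.array(p['distortion'],float)
def ray(p,rc):
    k,d=K(p); u=cv2.undistortPoints(np.array([[[rc[1],rc[0]]]],float),k,d)[0,0]
    E=np.array(p['extrinsics']); R,t=E[:3,:3],E[:3,3]
    return -R.T@t, R.T@np.array([u[0],u[1],1.])
def onz(p,rc,z):
    o,v=ray(p,rc); return o+v*(z-o[2])/v[2]
def tri(obs):
    A=np.zeros((3,3));b=np.zeros(3)
    for p,rc in obs:
        o,v=ray(p,rc); v/=np.linalg.norm(v); M=np.eye(3)-np.outer(v,v); A+=M;b+=M@o
    x=np.linalg.solve(A,b)
    return x,[round(float(np.linalg.norm(np.cross(x-ray(p,rc)[0],ray(p,rc)[1]/np.linalg.norm(ray(p,rc)[1])))),1) for p,rc in obs]
def proj(p,X):
    k,d=K(p);E=np.array(p['extrinsics']); r,_=cv2.Rodrigues(E[:3,:3])
    q=cv2.projectPoints(np.array(X,float).reshape(-1,1,3),r,E[:3,3],k,d)[0][:,0]; return q[:,::-1]
def save(p,n): cv2.imwrite('pics/'+n,np.ascontiguousarray(p['pixels'][:,:,::-1]))
E
python3 - <<'E'
from h import *
np.set_printoptions(precision=1,suppress=True)
s=env.state();print(s['eef_pos'],s['tcp_rot'],s['t'],env.pinch_z)
P={n:eyes.read_camera(n) for n in('scene','top')}
for n,p in P.items(): save(p,n+'0.png'); print(n,ray(p,(210,280)))
for name in['tilt_axis','top_edge','camera','rack','spool_blue','spool_mid','spool_red','spool_white']:
    obs=[]
    for n,p in P.items():
        r=eyes.spot_point(name,p)[:2]
        print(name,n,[(np.round(x['centre'],1),round(x['score'],2)) for x in r])
        if r: obs.append((p,r[0]['centre']))
    if len(obs)==2: print('   ',tri(obs))
E
```

```text
[261.4 567.4 192.7] [-3.1 -0.   2.7] 0.0 -18.8
scene (array([ -51.4, -894.9,  770.1]), array([ 0.5,  0.7, -0.5]))
top (array([ 391.4,   38.1, 1106.3]), array([ 0.2,  0. , -1. ]))
tilt_axis scene [(array([292. , 338.1]), 0.69)]
tilt_axis top [(array([239.6, 414.2]), 0.66)]
    (array([ 490.2, -286.3,  132.5]), [2.8, 2.8])
top_edge scene [(array([271.5, 324.5]), 0.66)]
top_edge top [(array([249.3, 423. ]), 0.73)]
    (array([ 457.4, -281. ,  197.1]), [1.0, 1.0])
camera scene [(array([276.2, 316.3]), 0.85), (array([216., 217.]), 0.31)]
camera top [(array([248.8, 420. ]), 0.72)]
    (array([ 452.3, -273.9,  184.7]), [9.4, 9.4])
rack scene [(array([232.2, 231.2]), 0.9), (array([272.2, 324.8]), 0.21)]
rack top [(array([243.8, 206.4]), 0.9)]
    (array([508.7, 266.8,  -8.2]), [3.6, 3.6])
spool_blue scene [(array([227.9, 238.6]), 0.45)]
spool_blue top [(array([237.5, 419. ]), 0.71), (array([242.5, 214. ]), 0.67)]
    (array([ 394. , -202.1,  309.1]), [85.3, 85.3])
spool_mid scene [(array([222.5, 236.7]), 0.5)]
spool_mid top [(array([240. , 214.2]), 0.56)]
    (array([513.5, 235. ,  41.8]), [3.6, 3.6])
spool_red scene [(array([214.5, 215.6]), 0.65)]
spool_red top [(array([225.6, 320.3]), 0.37)]
    (array([432. , -12.8, 235.9]), [86.6, 86.6])
spool_white scene [(array([239.4, 246.5]), 0.41)]
spool_white top [(array([240.8, 235.1]), 0.51)]
    (array([515. , 180.4,   8.7]), [5.5, 5.5])
```

View pics/top0.png

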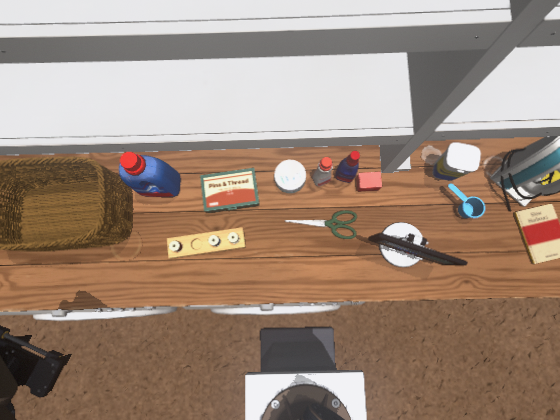

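View pics/scene0.png

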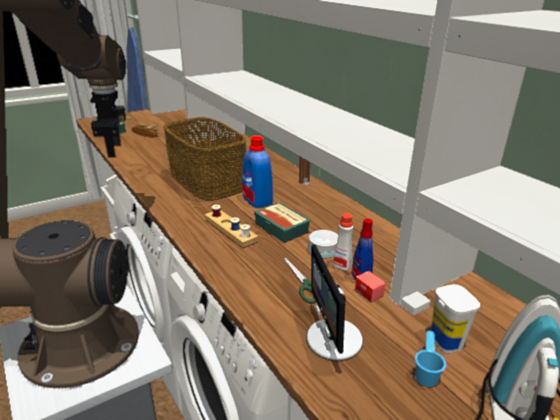

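```bash
cat >> h.py <<'E'
def plan(wps, yaw0=None, pos0=None):
    """wps: (n,x,y,z,yaw); prints rows of [tx,ty,tz],turn for downward tool"""
    s=env.state(); p=np.array(s['eef_pos'] if pos0 is None else pos0,float); y=float(s['tcp_rot'][2]) if yaw0 is None else yaw0
    for n,*T in wps:
        T=np.array(T,float)
        for i in range(n):
            f=1/(n-i); d=(T[:3]-p)*f; dy=(T[3]-y+np.pi)%(2*np.pi)-np.pi if i==0 else T[3]-y
            if i==0: y=T[3]-dy
            ax=np.array([[np.cos(y),np.sin(y),0],[np.sin(y),-np.cos(y),0],[0,0,-1]])
            r=np.round(ax@d/60,2); t=np.round(-dy*f/np.radians(5),2)
            p=p+ax.T@r*60; y-=t*np.radians(5)
            print([list(map(float,r)),float(t)],end=', ')
        print('->',np.round(p,1),round(y,3))
E
python3 - <<'E'
from h import *
print(env.state()['tcp_rot'])
plan([(7,450,170,260,2.1),(13,452,-281,262,1.31)])
p=eyes.read_camera('top')
for n in['tilt_axis','top_edge','spool_blue','rack']:
    r=eyes.cut_out(n,p)[:1]
    if r:
        m=r[0]['mask'];ys,xs=np.nonzero(m);print(n,r[0]['score'],m.sum(),ys.min(),ys.max(),xs.min(),xs.max(),r[0]['centre'])
# white foot disc: bright pixels near
g=p['pixels'].astype(int);w=(g.min(2)>150);w[:200]=0;w[275:]=0;w[:,:365]=0;w[:,440:]=0
c=max(cv2.findContours(w.astype(np.uint8),0,1)[0],key=len); hull=cv2.convexHull(np.vstack([q for q in cv2.findContours(w.astype(np.uint8),0,1)[0] if len(q)>15]))
(e,ax,_)=cv2.fitEllipse(hull);print('foot',e,ax,onz(p,(e[1],e[0]),13))
E
```

```text
[3.14152026e+00 6.65974434e-06 2.70982888e+00]
[[-0.8, -0.67, -0.16], 1.0], [[-0.86, -0.6, -0.16], 1.0], [[-0.91, -0.52, -0.16], 1.0], [[-0.95, -0.44, -0.16], 1.0], [[-0.99, -0.36, -0.16], 1.0], [[-1.01, -0.27, -0.16], 0.99], [[-1.03, -0.18, -0.15], 1.0], -> [450.  170.2 259.9] 2.1
[[-0.5, -0.29, -0.0], 0.7], [[-0.52, -0.26, -0.0], 0.7], [[-0.53, -0.23, -0.0], 0.7], [[-0.55, -0.19, -0.0], 0.7], [[-0.56, -0.16, -0.0], 0.69], [[-0.56, -0.13, -0.0], 0.7], [[-0.57, -0.09, -0.01], 0.69], [[-0.57, -0.06, -0.0], 0.7], [[-0.58, -0.02, -0.01], 0.69], [[-0.58, 0.01, -0.0], 0.7], [[-0.58, 0.05, -0.01], 0.69], [[-0.57, 0.09, -0.0], 0.7], [[-0.56, 0.11, -0.01], 0.69], -> [ 451.8 -280.8  262.3] 1.31
tilt_axis 0.94 1287 233 265 370 466 [250.0, 413.3]
top_edge 0.76 1152 233 265 369 466 [248.7, 418.3]
spool_blue 0.45 2049 153 196 119 179 [173.0, 146.6]
rack 0.78 1208 228 257 168 244 [243.2, 206.4]
foot (402.2176513671875, 244.2085418701172) (42.77932357788086, 46.12087631225586) [ 487.51010567 -289.77721451   13.        ]
```

```bash
python3 -m inch '[[[-0.8,-0.67,-0.2],1,-1],[[-0.86,-0.6,-0.2],1,-1],[[-0.91,-0.52,-0.2],1,-1],[[-0.95,-0.44,-0.2],1,-1],[[-0.98,-0.36,-0.2],1,-1],[[-0.98,-0.27,-0.2],1,-1],[[-0.98,-0.18,0],1,-1],[[-0.98,-0.5,0],0.7,-1],[[-0.8,-0.4,0],0.7,-1],[[-0.5,-0.2,0],0.7,-1]]'; python3 - <<'E'
from h import *
print(env.state()['tcp_rot'])
plan([(10,451,-281,262,1.31)])
E
```

```text
t: 2.4
eef_pos: [448.0, 30.1, 264.1]
tcp_rot: [3.141, 0.0, 1.912]
ft_force: [0.6, 0.2, 0.3]
opening: 0.996
grip_force: 0.0
[3.14120405e+00 2.20138971e-04 1.91184961e+00]
[[-0.49, -0.17, 0.0], 0.69], [[-0.5, -0.14, 0.0], 0.69], [[-0.51, -0.11, 0.0], 0.69], [[-0.51, -0.08, 0.0], 0.69], [[-0.52, -0.05, 0.01], 0.69], [[-0.52, -0.01, 0.0], 0.69], [[-0.52, 0.02, 0.01], 0.69], [[-0.51, 0.05, 0.0], 0.69], [[-0.51, 0.07, 0.01], 0.69], [[-0.51, 0.11, 0.0], 0.69], -> [ 451.  -281.2  262.3] 1.31
```

```bash
python3 -m inch '[[[-0.49,-0.17,0],0.7,-1],[[-0.5,-0.14,0],0.7,-1],[[-0.51,-0.11,0],0.7,-1],[[-0.51,-0.08,0],0.7,-1],[[-0.52,-0.05,0],0.7,-1],[[-0.52,-0.01,0],0.7,-1],[[-0.52,0.02,0],0.7,-1],[[-0.51,0.05,0],0.7,-1],[[-0.51,0.07,0],0.7,-1],[[-0.51,0.11,0],0.7,-1]]'; python3 - <<'E'
from h import *
s=env.state();print(s['eef_pos'],s['tcp_rot'])
p=eyes.read_camera('wrist');save(p,'wrist1.png')
for n in('top_edge','camera','tilt_axis'):
    r=eyes.spot_point(n,p)[:1]
    if r: print(n,r[0],onz(p,r[0]['centre'],{'top_edge':198,'camera':188,'tilt_axis':132}[n]))
r=eyes.cut_out('top_edge',p)
if r:
    c=max(cv2.findContours(r[0]['mask'].astype(np.uint8),0,1)[0],key=len)
    print(cv2.minAreaRect(c))
    b=cv2.boxPoints(cv2.minAreaRect(c)); print([onz(p,(q[1],q[0]),198).round(1) for q in b])
E
```

```text
t: 3.65
eef_pos: [451.0, -280.0, 264.0]
tcp_rot: [3.141, -0.0, 1.303]
ft_force: [-0.4, 0.5, 0.0]
opening: 0.999
grip_force: 0.0
[ 451.02398799 -279.99305443  263.96846335] [ 3.14140998e+00 -2.33170392e-05  1.30275689e+00]
top_edge {'centre': [208.5, 286.4], 'score': 0.66} [ 457.59345274 -278.76690363  198.        ]
camera {'centre': [206.2, 283.4], 'score': 0.64} [ 455.46585353 -278.84603599  188.        ]
tilt_axis {'centre': [194.9, 319.4], 'score': 0.68} [ 487.35724925 -290.38870012  132.        ]
```

View pics/wrist1.png

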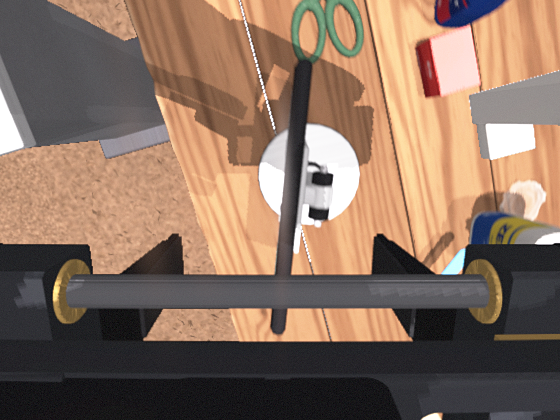

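```bash
python3 - <<'E'
from h import *
p=eyes.read_camera('wrist')
a=onz(p,(66,304),198);b=onz(p,(326,278),198);print(a,b,(a+b)/2,np.linalg.norm(a-b),np.arctan2(*(a-b)[[1,0]]))
m=(a+b)/2; s=np.arctan2(*(a-b)[[1,0]]); print('foot',onz(p,(173,309),13))
t=np.array([488,-290]);R=lambda f:np.array([np.cos(f),np.sin(f)])
print((m[:2]-t)@np.array([-np.sin(s),np.cos(s)]),(m[:2]-t)@R(s))
plan([(5,m[0],m[1],264,s),(5,m[0],m[1],188,s)])
E
```

```text
[ 494.18465137 -185.14751173  198.        ] [ 426.33253701 -368.54463083  198.        ] [ 460.25859419 -276.84607128  198.        ] 195.5464464389047 1.2164395234542913
foot [ 488.67048472 -285.63757657   13.        ]
30.582073415159016 2.7107605475887264
[[0.01, 0.03, -0.0], 0.2], [[0.01, 0.03, -0.0], 0.21], [[0.02, 0.03, -0.0], 0.2], [[0.01, 0.02, -0.0], 0.21], [[0.02, 0.03, -0.0], 0.2], -> [ 460.4 -276.7  263.9] 1.217
[[-0.0, -0.0, 0.25], 0.0], [[-0.0, -0.0, 0.25], 0.0], [[-0.0, -0.0, 0.26], 0.0], [[-0.0, -0.0, 0.25], 0.0], [[-0.0, -0.0, 0.26], 0.0], -> [ 460.4 -276.7  187.7] 1.217
```

```bash
python3 - <<'E'
from h import *
plan([(2,463,-278.5,264,1.22),(4,463,-278.5,176,1.22)])
E
```

```text
[[0.02, 0.1, -0.0], 0.49], [[0.03, 0.09, -0.0], 0.49], -> [ 462.9 -278.5  263.9] 1.22
[[0.0, 0.0, 0.37], 0.0], [[0.0, 0.0, 0.37], 0.0], [[0.0, 0.0, 0.36], 0.0], [[0.0, 0.0, 0.37], 0.0], -> [ 462.9 -278.5  175.7] 1.22
```

```bash
python3 -m inch '[[[0.02,0.1,0],0.49,-1],[[0.03,0.1,0],0.49,-1],[[0,0,0.37],0,-1],[[0,0,0.37],0,-1],[[0,0,0.36],0,-1],[[0,0,0.36],0,0.3],[[0,0,0],0,0.6],[[0,0,0],0,1],[[0,0,0],0,1],[[0,0,0],0,1]]'
```

```text
t: 5.2
eef_pos: [463.7, -279.5, 176.9]
tcp_rot: [3.141, 0.0, 1.219]
ft_force: [-0.3, 0.5, -0.1]
opening: 0.531
grip_force: 0.0
```

```bash
python3 -m inch '[[[0,0,0],0,1],[[0,0,0],0,1],[[0,0,0],0,1],[[0,0,0],0,1],[[0,0,0],0,1],[[0,0,0],0,1],[[0,0,0],0,1],[[0,0,0],0,1],[[0,0,0],0,1],[[0,0,0],0,1]]';  python3 - <<'E'
from h import *
s=env.state();print(s['moment'])
R=27
import math
a=1.219;w=[]
for i in range(14):
    b=a-a/14*(i+1); w.append((1,488.5-R*math.sin(b),-288+R*math.cos(b),176.9,b))
plan(w)
E
```

```text
t: 6.45
eef_pos: [462.4, -278.9, 176.2]
tcp_rot: [-3.139, -0.0, 1.219]
ft_force: [-6.2, 2.9, 4.4]
opening: 0.117
grip_force: 30.0
[0.28566175 1.38296035 0.03751311]
[[0.05, 0.01, -0.01], 1.0], -> [ 463.9 -276.3  176.8] 1.132
[[0.04, 0.0, -0.0], 1.0], -> [ 465.  -274.2  176.8] 1.045
[[0.04, 0.01, -0.0], 1.0], -> [ 466.7 -272.4  176.8] 0.958
[[0.04, -0.0, -0.0], 1.0], -> [ 468.1 -270.4  176.8] 0.87
[[0.03, 0.0, -0.0], 0.99], -> [ 469.2 -269.   176.8] 0.784
[[0.04, 0.0, -0.0], 1.0], -> [ 470.9 -267.4  176.8] 0.697
[[0.04, 0.0, -0.0], 1.0], -> [ 472.8 -265.8  176.8] 0.609
[[0.04, 0.0, -0.0], 1.0], -> [ 474.7 -264.4  176.8] 0.522
[[0.04, 0.01, -0.0], 1.0], -> [ 477.1 -263.8  176.8] 0.435
[[0.04, -0.0, -0.0], 0.99], -> [ 479.3 -262.7  176.8] 0.349
[[0.04, -0.0, -0.0], 1.0], -> [ 481.6 -261.9  176.8] 0.261
[[0.04, 0.0, -0.0], 1.0], -> [ 483.9 -261.3  176.8] 0.174
[[0.04, 0.0, -0.0], 1.0], -> [ 486.2 -260.9  176.8] 0.087
[[0.04, 0.01, -0.0], 0.99], -> [ 488.7 -261.3  176.8] 0.0
```

```bash
python3 -m inch '[[[0.04,0,0],1,1],[[0.04,0,0],1,1],[[0.04,0,0],1,1],[[0.04,0,0],1,1],[[0.04,0,0],1,1],[[0.04,0,0],1,1],[[0.04,0,0],1,1],[[0.04,0,0],1,1],[[0.04,0,0],1,1],[[0.04,0,0],1,1]]';  python3 - <<'E'
from h import *
s=env.state();print(s['moment'])
E
```

```text
t: 7.7
eef_pos: [479.4, -262.6, 176.3]
tcp_rot: [3.141, -0.0, 0.344]
ft_force: [0.7, -1.2, -0.4]
opening: 0.117
grip_force: 30.2
[-0.42908051  0.03025265  0.22717862]
```

```bash
python3 -m inch '[[[0.04,0,0],0.99,1],[[0.04,0,0],0.99,1],[[0.04,0,0],0.99,1],[[0.04,0,0],0.99,1],[[0,0,0],0,1],[[0,0,0],0,1],[[0,0,0],0,1],[[0,0,0],0,1],[[0,0,0],0,1],[[0,0,0],0,1]]';  python3 - <<'E'
from h import *
np.set_printoptions(precision=2,suppress=True)
s=env.state();print(s['moment'],s['eef_pos'],s['tcp_rot'])
for c in('scene','top'):
    p=eyes.read_camera(c)
    for n in('top_edge','tilt_axis','camera'): print(c,n,[(x['centre'],round(x['score'],2)) for x in eyes.spot_point(n,p)[:1]], 'exp',proj(p,{'top_edge':[489,-261,200.5],'tilt_axis':[489,-288,132],'camera':[489,-255,190.5]}[n]))
    save(p,c+'2.png')
E
```

```text
t: 8.95
eef_pos: [489.3, -260.9, 176.3]
tcp_rot: [3.141, -0.002, 0.003]
ft_force: [5.2, -3.3, -3.2]
opening: 0.113
grip_force: 30.0
[-0.71 -0.72  0.1 ] [ 489.25 -260.88  176.28] [ 3.14 -0.    0.  ]
scene top_edge [([263.8, 332.0], 0.8)] exp [[260.77 331.25]]
scene tilt_axis [([296.3, 341.1], 0.64)] exp [[293.06 336.87]]
scene camera [([262.6, 327.8], 0.83)] exp [[263.24 329.22]]
top top_edge [([233.8, 411.1], 0.73)] exp [[236.25 413.39]]
top tilt_axis [([241.4, 214.6], 0.72)] exp [[239.12 415.41]]
top camera [([237.4, 406.3], 0.89)] exp [[236.8  409.46]]
```

```bash
python3 -m inch '[[[0,0,0],0,0.16],[[0,0,0],0,0.16],[[0,0,0],0,0.16],[[0,0,-0.08],0,0.16],[[0,0,-0.08],0,0.16],[[0,0,-0.07],0,0.16],[[0,0.05,0],0,0.16],[[0,0.05,0],0,0.16],[[0,0.05,0],0,0.16],[[0,0,0],0,0.16]]';  python3 - <<'E'
from h import *
np.set_printoptions(precision=2,suppress=True)
s=env.state();print(s['moment'],s['eef_pos'],s['tcp_rot'],s['opening'])
p=eyes.read_camera('wrist');save(p,'wrist2.png')
E
```

```text
t: 10.6
eef_pos: [488.5, -269.6, 189.9]
tcp_rot: [-3.141, 0.0, 0.001]
ft_force: [-0.8, -0.4, -0.8]
opening: 0.418
grip_force: 0.0
[-0.05  0.17  0.01] [ 488.53 -269.56  189.88] [-3.14  0.    0.  ] 0.4183836382652962
```

View pics/wrist2.png

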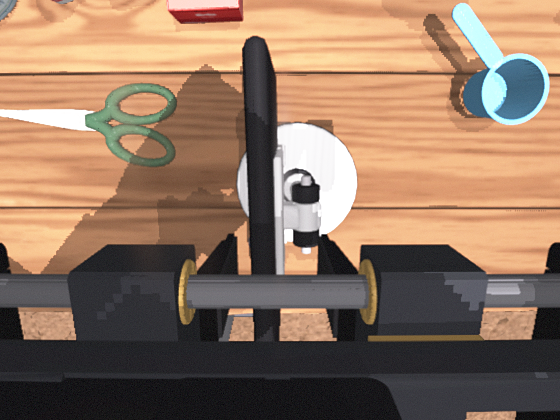

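```bash
python3 -m inch '[[[0,0.06,0],0,0.16],[[0,0.06,0],0,0.16],[[0,0.05,0],0,0.16],[[0,0.05,0],0,0.16],[[0,0.05,0],0,0.16],[[0,0.05,0],0,0.16],[[0,0.04,0],0,0.16],[[0,0.04,0],0,0.16],[[0,0,0],0,0.16],[[0,0,0],0,0.16]]';  python3 - <<'E'
from h import *
np.set_printoptions(precision=2,suppress=True)
s=env.state();print(s['moment'],s['eef_pos'],s['tcp_rot'],s['opening'])
P={c:eyes.read_camera(c) for c in('scene','top','wrist')}
save(P['wrist'],'wrist3.png')
for n in('top_edge','camera'):
    o=[]
    for c,p in P.items():
        r=eyes.spot_point(n,p)[:1]
        print(c,n,[(x['centre'],round(x['score'],2)) for x in r])
        if r:o.append((p,r[0]['centre']))
        t=np.array([488.8,-288,132])
        for L in(.25,.35,.45):
            f,h=(27,68.5) if n=='top_edge' else (33,58.5)
            print('   ',L,proj(p,t+[0,f*np.cos(L)-h*np.sin(L),f*np.sin(L)+h*np.cos(L)]))
    print(tri(o[:2]))
E
```

```text
t: 11.9
eef_pos: [488.6, -293.3, 190.1]
tcp_rot: [-3.141, -0.0, 0.001]
ft_force: [-0.9, -0.7, -0.9]
opening: 0.417
grip_force: 0.0
[-0.05  0.12 -0.08] [ 488.62 -293.28  190.07] [-3.14 -0.    0.  ] 0.41729045836635575
scene top_edge [([264.1, 330.7], 0.88)]
    0.25 [[263.14 336.53]]
    0.35 [[264.65 338.74]]
    0.45 [[266.48 340.96]]
top top_edge [([237.0, 412.4], 0.7)]
    0.25 [[235.91 421.74]]
    0.35 [[235.8  425.01]]
    0.45 [[235.73 428.18]]
wrist top_edge [([247.8, 214.7], 0.94)]
    0.25 [[249.74 249.25]]
    0.35 [[250.13 263.43]]
    0.45 [[250.02 277.73]]
(array([ 488.11, -261.21,  192.32]), [0.1, 0.1])
scene camera [([266.4, 325.0], 0.69)]
    0.25 [[264.4  333.82]]
    0.35 [[265.39 335.79]]
    0.45 [[266.66 337.79]]
top camera [([236.2, 411.8], 0.6)]
    0.25 [[236.41 416.97]]
    0.35 [[236.27 420.  ]]
    0.45 [[236.16 422.98]]
wrist camera [([242.4, 207.9], 0.6)]
    0.25 [[244.42 234.99]]
    0.35 [[245.32 246.97]]
    0.45 [[245.81 259.38]]
(array([ 484.45, -257.67,  187.44]), [7.1, 7.1])
```

View pics/wrist3.png

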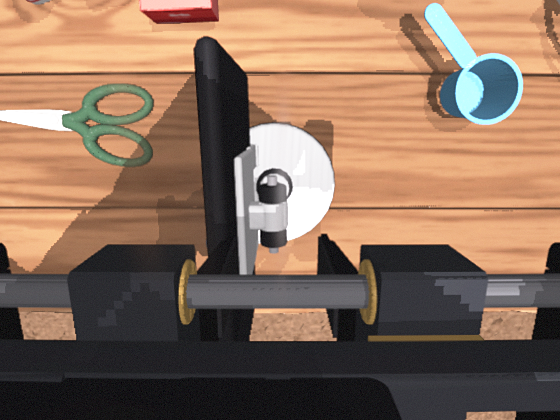

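```bash
python3 - <<'E'
from h import *
im=cv2.imread('pics/wrist3.png')[190:340,150:390]
im=cv2.resize(np.clip((im/255.)**.45*255,0,255).astype(np.uint8),None,fx=3.3,fy=3.3,interpolation=cv2.INTER_CUBIC)
cv2.imwrite('pics/crop3.png',im)
p=eyes.read_camera('wrist')
x,y,z=env.state()['eef_pos']
print(proj(p,[[x,y,z],[x,y+20,z],[x,y-20,z],[489,-255,200.5],[489,-267,200.5],[489,-255,190],[595,-255,200.5],[595,-267,200.5],[595,-267,64],[595,-255,64]]))
E
```

```text
[[240.68186895 277.24068731]
 [240.64883717 241.30473514]
 [240.69858442 313.17292996]
 [246.33197735 204.79089191]
 [246.36812011 227.46960652]
 [239.94081413 208.45748704]
 [ 28.91549935 194.57288092]
 [ 28.81337127 220.50388837]
 [ 69.53997446 245.5901426 ]
 [ 69.55686578 231.1419043 ]]
```

View pics/crop3.png

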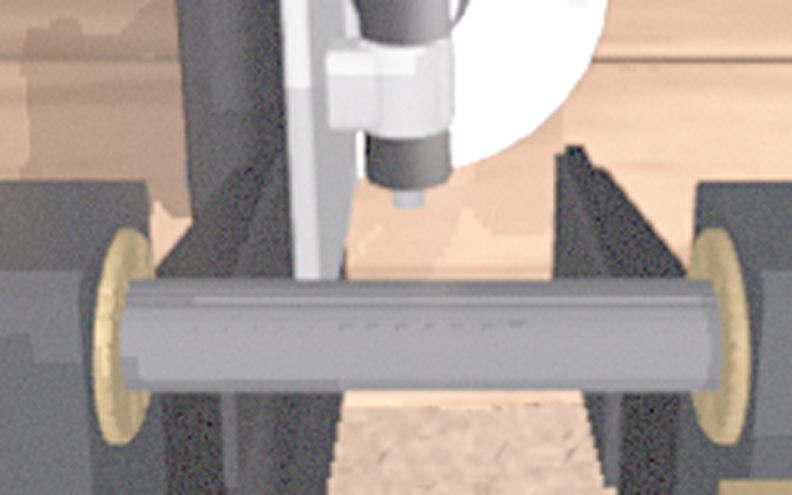

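```bash
python3 -m inch '[[[0,-0.2,0],0,0.16],[[0,-0.2,0],0,0.16],[[0,-0.1,0],0,0.16],[[0,0,0],0,0.16],[[0,0,0.1],0,0.16],[[0,0,0.1],0,0.16],[[0,0,0.1],0,0.16],[[0,0.05,0],0,0.16],[[0,0.05,0],0,0.16],[[0,0.05,0],0,0.16]]'; python3 -m inch '[[[0,0.05,0],0,0.16],[[0,0.05,0],0,0.16],[[0,0.05,0],0,0.16],[[0,0.04,0],0,0.16],[[0,0.04,0],0,0.16],[[0,0.04,0],0,0.16],[[0,0,0],0,0.16],[[0,0,0],0,0.16],[[0,0,0],0,0.16],[[0,0,0],0,0.16]]';  python3 - <<'E'
from h import *
np.set_printoptions(precision=2,suppress=True)
s=env.state();print(s['moment'],s['eef_pos'],s['tcp_rot'],s['opening'])
P={c:eyes.read_camera(c) for c in('scene','top','wrist')}
save(P['wrist'],'wrist4.png')
for n in('top_edge',):
    o=[]
    for c,p in P.items():
        r=eyes.spot_point(n,p)[:1]
        print(c,n,[(x['centre'],round(x['score'],2)) for x in r])
        if r:o.append((p,r[0]['centre']))
        t=np.array([488.8,-288,132])
        for L in(0,.15,.25,.35,.45):
            f,h=(27,68.5) if n=='top_edge' else (33,58.5)
            print('   ',L,proj(p,t+[0,f*np.cos(L)-h*np.sin(L),f*np.sin(L)+h*np.cos(L)]))
    print(tri(o[:2]),tri(o))
E
```

```text
t: 13.65
eef_pos: [488.7, -272.7, 172.3]
tcp_rot: [3.141, -0.0, 0.001]
ft_force: [-0.4, -0.4, -0.3]
opening: 0.419
grip_force: 0.0
t: 14.9
eef_pos: [488.6, -287.4, 172.7]
tcp_rot: [-3.14, -0.0, 0.001]
ft_force: [-0.6, 7.6, 8.5]
opening: 0.418
grip_force: 4.7
[1.67 0.34 0.06] [ 488.61 -287.37  172.72] [-3.14 -0.    0.  ] 0.4181899871376519
scene top_edge [([262.9, 337.1], 0.96)]
    0 [[260.8  331.17]]
    0.15 [[261.95 334.34]]
    0.25 [[263.14 336.53]]
    0.35 [[264.65 338.74]]
    0.45 [[266.48 340.96]]
top top_edge [([234.7, 420.6], 0.61)]
    0 [[236.33 413.39]]
    0.15 [[236.05 418.41]]
    0.25 [[235.91 421.74]]
    0.35 [[235.8  425.01]]
    0.45 [[235.73 428.18]]
wrist top_edge [([262.7, 248.3], 0.8)]
    0 [[258.86 222.4 ]]
    0.15 [[261.48 243.64]]
    0.25 [[262.55 258.83]]
    0.35 [[263.03 274.46]]
    0.45 [[262.9  290.17]]
(array([ 491.88, -276.99,  203.47]), [0.0, 0.0]) (array([ 490.71, -275.94,  205.07]), [2.1, 1.1, 2.7])
```

View pics/wrist4.png

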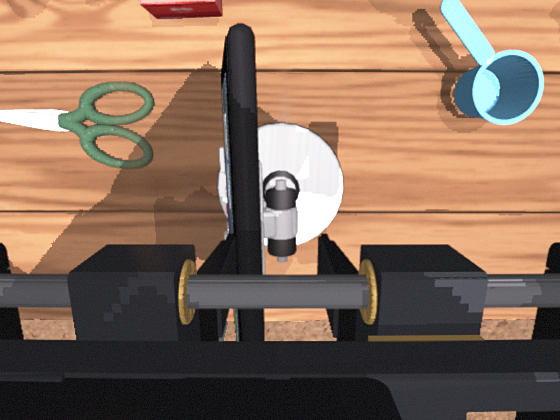

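```bash
python3 -m inch '[[[0,0.04,0],0,0.16],[[0,0.04,0],0,0.16],[[0,0,0],0,0.16],[[0,0,0],0,0.16],[[0,0,0],0,0.16],[[0,-0.1,0],0,0.16],[[0,-0.1,0],0,0.16],[[0,-0.1,-0.3],0,0.16],[[0,-0.1,-0.5],0,0.16],[[0,0,-0.7],0,0.16]]';  cat > lean.py <<'E'
from h import *
from scipy.optimize import least_squares
np.set_printoptions(precision=2,suppress=True)
s=env.state();print(s['moment'],s['eef_pos'],s['tcp_rot'],s['opening'])
t=np.array([488.8,-288,132.])
loc={'top_edge':(27,68.5),'camera':(33,58.5),'tilt_axis':(0,0)}
def pt(n,t,L):
    f,h=loc[n]; return t+[0,f*np.cos(L)-h*np.sin(L),f*np.sin(L)+h*np.cos(L)]
obs=[]
for c in('scene','top','wrist','scene','top','wrist'):
    p=eyes.read_camera(c)
    for n in loc:
        for r in eyes.spot_point(n,p)[:1]:
            if np.linalg.norm(proj(p,pt(n,t,.3))[0]-r['centre'])<40: obs.append((c,n,p,r['centre']))
            else: print('drop',c,n,r['centre'])
f=lambda v:np.concatenate([(proj(p,pt(n,v[:3],v[3]))[0]-rc)/(2 if c=='wrist' else 1) for c,n,p,rc in obs]+[(v[:3]-t)/[1.5,1.5,.7]])
r=least_squares(f,[*t,.3],loss='soft_l1');print(r.x)
for c,n,p,rc in obs[-9:]: print(c,n,proj(p,pt(n,r.x[:3],r.x[3]))[0]-rc)
save(p,'wl%d.png'%p['shot'])
print(p['shot'])
E
python3 lean.py
```

```text
t: 16.45
eef_pos: [488.2, -268.6, 262.3]
tcp_rot: [-3.14, 0.002, 0.001]
ft_force: [0.6, 0.6, 0.6]
opening: 0.424
grip_force: 0.0
[-0.04  0.16  0.  ] [ 488.23 -268.61  262.27] [-3.14  0.    0.  ] 0.424438117118437
[ 488.02 -288.71  131.74    0.26]
scene top_edge [-0.28 -2.44]
scene camera [0.31 1.51]
scene tilt_axis [ 0.99 -3.99]
top top_edge [ 0.93 -0.58]
top camera [ 0.82 -2.98]
top tilt_axis [1.81 1.79]
wrist top_edge [-1.18  3.41]
wrist camera [-3.31 -0.63]
wrist tilt_axis [-1.68 -0.6 ]
21
```

View pics/wl21.png

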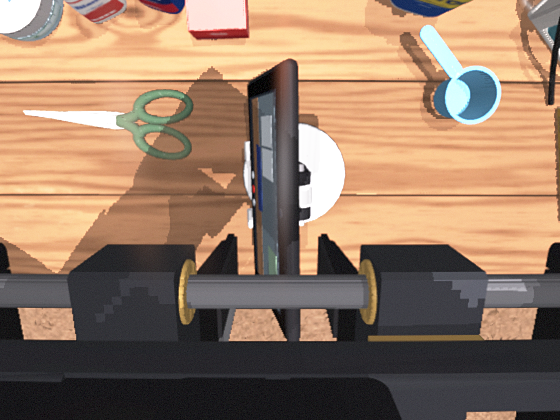

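```bash
cat > sil.py <<'E'
from h import *
np.set_printoptions(precision=1,suppress=True)
p=eyes.read_camera('wrist'); g=p['pixels'].astype(int).sum(2)
for r in(115,130,150,230):
    print(r,(g[r,240:312]//3).tolist())
def sil(L,ty=-288,row=150,tz=132):
    o=[]
    for f in(33,21):
        for h in(68.5,-68.5):
            y=ty+f*np.cos(L)-h*np.sin(L); z=tz+f*np.sin(L)+h*np.cos(L)
            X=np.linspace(383,595,60); q=proj(p,[[x,y,z] for x in X]); o.append(np.interp(row,q[::-1,0],q[::-1,1]))
    return o
for row in(130,150,230):
    for L in(.2,.25,.3,.35): print(row,L,'Ftop %.1f Fbot %.1f Btop %.1f Bbot %.1f'%tuple(sil(L,row=row)))
E
python3 sil.py
```

```text
115 [115, 116, 112, 113, 99, 89, 95, 88, 70, 20, 26, 35, 55, 78, 78, 72, 74, 75, 87, 83, 84, 87, 90, 96, 102, 114, 125, 137, 128, 120, 139, 142, 98, 105, 118, 67, 53, 57, 62, 73, 80, 83, 88, 94, 96, 97, 98, 100, 99, 96, 100, 96, 87, 73, 67, 60, 56, 50, 65, 92, 103, 103, 99, 100, 100, 103, 101, 100, 97, 101, 96, 102]
130 [112, 115, 111, 112, 114, 107, 86, 90, 84, 44, 22, 27, 38, 66, 74, 77, 76, 80, 88, 80, 85, 129, 160, 160, 160, 159, 159, 156, 156, 155, 186, 194, 93, 81, 91, 89, 58, 61, 74, 82, 87, 92, 96, 101, 102, 105, 102, 103, 105, 101, 101, 102, 88, 79, 73, 63, 58, 53, 119, 241, 255, 254, 253, 253, 253, 253, 253, 253, 252, 252, 251, 252]
150 [121, 112, 92, 92, 131, 194, 245, 253, 253, 224, 79, 16, 30, 50, 71, 78, 65, 46, 50, 58, 68, 107, 153, 160, 160, 161, 160, 158, 150, 134, 126, 127, 126, 92, 90, 93, 71, 71, 83, 95, 97, 105, 111, 114, 113, 110, 110, 105, 96, 92, 87, 80, 73, 62, 59, 50, 41, 38, 117, 240, 255, 253, 252, 252, 252, 253, 252, 252, 251, 251, 252, 252]
230 [185, 186, 184, 186, 185, 185, 185, 185, 187, 183, 185, 166, 94, 34, 25, 30, 60, 87, 87, 86, 85, 95, 107, 96, 96, 89, 82, 81, 80, 82, 82, 81, 87, 82, 87, 89, 92, 86, 61, 61, 67, 68, 70, 72, 72, 71, 66, 68, 66, 56, 55, 52, 48, 46, 43, 40, 35, 28, 43, 127, 190, 188, 184, 184, 183, 186, 185, 190, 204, 203, 203, 204]
130 0.2 Ftop 277.2 Fbot 250.8 Btop 294.5 Bbot 262.3
130 0.25 Ftop 282.7 Fbot 247.8 Btop 299.8 Bbot 259.2
130 0.3 Ftop 288.4 Fbot 244.8 Btop 305.1 Bbot 256.2
130 0.35 Ftop 294.1 Fbot 241.9 Btop 310.4 Bbot 253.3
150 0.2 Ftop 277.2 Fbot 251.2 Btop 294.3 Bbot 262.5
150 0.25 Ftop 282.6 Fbot 248.1 Btop 299.6 Bbot 259.4
150 0.3 Ftop 288.2 Fbot 245.2 Btop 304.8 Bbot 256.5
150 0.35 Ftop 293.8 Fbot 242.3 Btop 310.0 Bbot 253.6
230 0.2 Ftop 277.1 Fbot 252.4 Btop 293.4 Bbot 263.2
230 0.25 Ftop 282.3 Fbot 249.6 Btop 298.3 Bbot 260.3
230 0.3 Ftop 287.6 Fbot 246.8 Btop 303.3 Bbot 257.5
230 0.35 Ftop 292.9 Fbot 244.1 Btop 308.3 Bbot 254.7
```

```bash
python3 -m inch '[[[0,0.1,0],0,0.16],[[0,0,0.5],0,0.16],[[0,0,0.5],0,0.16],[[0,0,0.5],0,0.16],[[0,0.08,0],0,0.16],[[0,0.08,0],0,0.16],[[0,0.08,0],0,0.16],[[0,0.05,0],0,0.16],[[0,0.05,0],0,0.16],[[0,0.05,0],0,0.16]]';python3 -m inch '[[[0,0,0],0,0.16],[[0,0,0],0,0.16],[[0,0,0],0,0.16],[[0,-0.1,0],0,0.16],[[0,-0.1,0],0,0.16],[[0,-0.1,-0.3],0,0.16],[[0,-0.1,-0.5],0,0.16],[[0,0,-0.7],0,0.16],[[0,0,0],0,0.16],[[0,0,0],0,0.16]]'; python3 lean.py; python3 sil.py
```

```text
t: 18.95
eef_pos: [489.1, -297.8, 173.7]
tcp_rot: [-3.14, -0.002, 0.001]
ft_force: [-1.1, 9.0, 12.4]
opening: 0.42
grip_force: 6.4
t: 20.2
eef_pos: [488.3, -274.4, 261.5]
tcp_rot: [-3.141, 0.0, 0.001]
ft_force: [-0.8, -0.1, 0.3]
opening: 0.423
grip_force: 0.0
[-0.02  0.17 -0.  ] [ 488.33 -274.43  261.51] [-3.14  0.    0.  ] 0.42252663878765934
[ 487.62 -289.07  131.57    0.38]
scene top_edge [-0.83 -2.61]
scene camera [ 0.24 -1.24]
scene tilt_axis [ 2.7  -2.04]
top top_edge [-0.31  0.64]
top camera [ 0.54 -1.64]
top tilt_axis [-0.82  1.23]
wrist top_edge [0.18 4.72]
wrist camera [-1.12 -0.75]
wrist tilt_axis [-3.08 -1.25]
28
115 [32, 36, 34, 56, 82, 86, 84, 81, 85, 81, 81, 89, 92, 91, 90, 98, 102, 103, 113, 111, 110, 110, 116, 123, 123, 126, 139, 158, 190, 205, 151, 114, 117, 121, 107, 66, 57, 60, 63, 74, 73, 81, 86, 87, 90, 91, 93, 89, 90, 88, 91, 89, 89, 90, 88, 71, 65, 62, 53, 52, 81, 102, 108, 101, 100, 101, 102, 103, 103, 105, 100, 105]
130 [16, 34, 39, 38, 62, 82, 88, 81, 84, 79, 81, 80, 94, 91, 88, 107, 147, 175, 176, 173, 174, 172, 174, 171, 174, 175, 175, 172, 174, 181, 162,
[... 743 characters left out ...]
38, 29, 31, 77, 153, 192, 186, 187, 187, 193, 206, 204, 203, 204, 205]
130 0.2 Ftop 269.1 Fbot 245.6 Btop 286.6 Bbot 257.1
130 0.25 Ftop 274.7 Fbot 242.6 Btop 291.9 Bbot 254.0
130 0.3 Ftop 280.3 Fbot 239.5 Btop 297.2 Bbot 251.0
130 0.35 Ftop 285.9 Fbot 236.6 Btop 302.5 Bbot 248.0
150 0.2 Ftop 269.2 Fbot 246.0 Btop 286.4 Bbot 257.3
150 0.25 Ftop 274.7 Fbot 243.0 Btop 291.7 Bbot 254.3
150 0.3 Ftop 280.2 Fbot 240.0 Btop 296.9 Bbot 251.3
150 0.35 Ftop 285.8 Fbot 237.1 Btop 302.1 Bbot 248.4
230 0.2 Ftop 269.6 Fbot 247.5 Btop 285.9 Bbot 258.3
230 0.25 Ftop 274.7 Fbot 244.7 Btop 290.9 Bbot 255.4
230 0.3 Ftop 280.0 Fbot 241.8 Btop 295.8 Bbot 252.6
230 0.35 Ftop 285.3 Fbot 239.1 Btop 300.8 Bbot 249.8
```

```bash
python3 - <<'E'
from h import *
now=np.array(env.state()['eef_pos'])
p=eyes.read_camera('wrist')
def edge(im,r,a,b,fall):
    g=cv2.GaussianBlur(im,(1,5),0).astype(float).sum(2)[r,a:b]; d=np.diff(g); d=-d if fall else d
    i=d.argmax(); w=d[max(i-1,0):i+2].clip(0); return a+.5+(np.arange(max(i-1,0),i+2)*w).sum()/w.sum()
def pred(row,f,h,L,tcp):
    X=np.linspace(383,595,80); y=-288+f*np.cos(L)-h*np.sin(L); z=132+f*np.sin(L)+h*np.cos(L)
    q=proj(p,np.array([[x,y,z] for x in X])-tcp+now); return np.interp(row,q[::-1,0],q[::-1,1])
im=cv2.imread('pics/wrist2.png')
print('upright left'); 
for r in(60,90,140,200,225): print(r,edge(im,r,232,256,True).round(2),round(pred(r,33,68.5,0,np.array([488.5,-269.6,189.9])),2))
im=p['pixels']
print('now right / left')
for r in(100,120,140,160,190,215,235): print(r,edge(im,r,290,310,False).round(2),round(pred(r,21,68.5,.34,now),2), edge(im,r,225,250,True).round(2),round(pred(r,33,-68.5,.34,now),2))
E
```

```text
upright left
60 241.95 246.29
90 241.7 246.79
140 245.23 247.65
200 247.74 248.72
225 246.45 249.18
now right / left
100 299.71 301.86 236.78 236.48
120 299.91 301.55 237.56 236.94
140 299.5 301.24 238.77 237.42
160 299.57 300.92 239.67 237.9
190 299.93 300.44 240.52 238.63
215 304.11 300.04 242.13 239.24
235 300.47 299.71 243.18 239.74
```

```bash
python3 - <<'E'
from h import *
plan([(18,500,228,200,np.pi/2)])
E
```

```text
[[0.01, -0.47, 0.06], -1.0], [[0.05, -0.46, 0.06], -1.0], [[0.09, -0.46, 0.06], -1.0], [[0.13, -0.45, 0.06], -1.0], [[0.17, -0.43, 0.06], -1.0], [[0.21, -0.42, 0.06], -1.0], [[0.24, -0.4, 0.06], -1.0], [[0.28, -0.37, 0.06], -1.0], [[0.31, -0.35, 0.06], -1.0], [[0.34, -0.32, 0.05], -1.0], [[0.36, -0.29, 0.06], -1.0], [[0.39, -0.26, 0.05], -1.0], [[0.41, -0.22, 0.06], -1.0], [[0.42, -0.19, 0.05], -1.0], [[0.44, -0.15, 0.06], -1.0], [[0.45, -0.11, 0.05], -1.0], [[0.46, -0.07, 0.06], -0.99], [[0.46, -0.03, 0.05], -1.0], -> [499.8 227.9 200.3] 1.571
```

```bash
python3 -m inch '[[[0.01,-0.47,0],-1,-0.2],[[0.05,-0.46,0],-1,-0.2],[[0.09,-0.46,0],-1,-0.2],[[0.13,-0.45,0],-1,-0.2],[[0.17,-0.43,0],-1,-0.2],[[0.21,-0.42,0],-1,-0.2],[[0.24,-0.4,0.1],-1,-0.2],[[0.28,-0.37,0.1],-1,-0.2],[[0.31,-0.35,0.1],-1,-0.2],[[0.34,-0.32,0.1],-1,-0.2]]'; python3 -m inch '[[[0.36,-0.29,0.1],-1,-0.2],[[0.39,-0.26,0.1],-1,-0.2],[[0.41,-0.22,0.1],-1,-0.2],[[0.42,-0.19,0.1],-1,-0.2],[[0.44,-0.15,0.1],-1,-0.2],[[0.45,-0.11,0.1],-1,-0.2],[[0.46,-0.07,0.1],-1,-0.2],[[0.46,-0.03,0],-1,-0.2],[[0,0,0],0,-0.2],[[0,0,0],0,-0.2]]'; python3 - <<'E'
from h import *
np.set_printoptions(precision=1,suppress=True)
s=env.state();print(s['eef_pos'],s['tcp_rot'])
P={c:eyes.read_camera(c) for c in('wrist','scene','top')}
for n,z in(('spool_blue',10),('spool_mid',31.5),('spool_white',10),('spool_red',10),('rack',0)):
    for c,p in P.items():
        for r in eyes.spot_point(n,p)[:2]: print(n,c,r['centre'],round(r['score'],2),onz(p,r['centre'],z))
save(P['wrist'],'ws.png')
E
```

```text
t: 22.75
eef_pos: [495.2, 6.1, 238.0]
tcp_rot: [3.141, -0.0, 0.877]
ft_force: [0.6, -0.4, 0.5]
opening: 0.602
grip_force: 0.0
t: 24.0
eef_pos: [499.7, 227.4, 196.1]
tcp_rot: [-3.142, 0.0, 1.571]
ft_force: [0.5, 0.6, -0.3]
opening: 0.596
grip_force: 0.0
[499.7 227.4 196.1] [-3.1  0.   1.6]
spool_blue wrist [63.1, 274.4] 0.25 [496.1 348.4  10. ]
spool_blue scene [229.5, 234.4] 0.49 [514.9 247.5  10. ]
spool_blue top [181.6, 366.4] 0.33 [ 673.1 -202.2   10. ]
spool_mid wrist [174.3, 286.4] 0.98 [508.  241.4  31.5]
spool_mid scene [225.4, 237.9] 0.46 [519.6 231.6  31.5]
spool_mid top [183.5, 364.9] 0.4 [ 662.1 -192.8   31.5]
spool_white wrist [222.8, 294.9] 0.66 [518.1 185.2  10. ]
spool_white scene [238.6, 245.0] 0.51 [517.4 182.7  10. ]
spool_white top [239.7, 234.9] 0.55 [513.1 183.3  10. ]
spool_red wrist [63.4, 275.1] 0.74 [496.8 348.2  10. ]
spool_red scene [211.3, 213.0] 0.59 [508.8 390.7  10. ]
rack wrist [149.7, 284.5] 0.8 [506.6 263.1   0. ]
rack scene [232.1, 230.1] 0.57 [503.3 255.3   0. ]
rack top [242.3, 207.1] 0.61 [508.9 264.7   0. ]
```

View pics/ws.png

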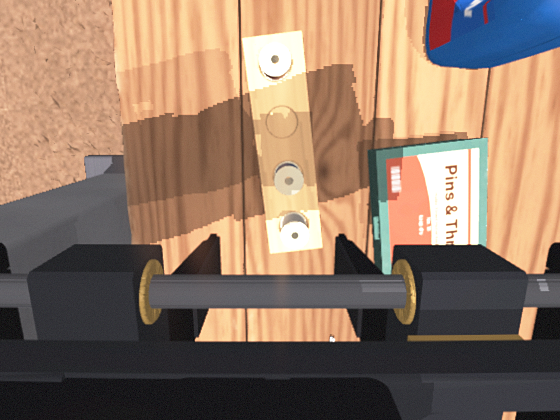

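```bash
python3 - <<'E'
from h import *
np.set_printoptions(precision=1,suppress=True)
p=eyes.read_camera('wrist')
for n,rc,z in(('blue',(181,289),53),('red',(58.5,275),53),('white',(235,295),53),('empty',(122,282),22)): print(n,onz(p,rc,z))
g=p['pixels'][165:200,270:310]
print(eyes.boxes_of('spool_blue',p)[:2])
w=onz(p,(181,289),53)
plan([(5,w[0],w[1],100,np.pi/2),(3,w[0],w[1],30,np.pi/2)])
E
```

```text
blue [510.  238.7  53. ]
red [497.  346.4  53. ]
white [516.3 185.8  53. ]
empty [503.6 292.4  22. ]
[{'centre': [179.5, 286.8], 'score': 0.62}]
[[0.04, 0.03, 0.32], 0.0], [[0.04, 0.04, 0.32], 0.0], [[0.03, 0.03, 0.32], 0.0], [[0.04, 0.04, 0.32], 0.01], [[0.03, 0.03, 0.32], 0.0], -> [510.  238.7 100.1] 1.571
[[0.0, 0.0, 0.39], 0.0], [[0.0, 0.0, 0.39], 0.0], [[0.0, 0.0, 0.39], 0.0], -> [510.  238.7  29.9] 1.571
```

```bash
python3 -m inch '[[[0.06,0.05,0.35],0,-0.2],[[0.06,0.05,0.35],0,-0.2],[[0.06,0.05,0.35],0,-0.2],[[0,0.02,0.35],0,-0.2],[[0,0,0.35],0,-0.2],[[0,0,0.35],0,-0.2],[[0,0,0.35],0,-0.2],[[0,0,0.37],0,-0.2],[[0,0,0],0,0.5],[[0,0,0],0,1]]'; python3 -m inch '[[[0,0,0],0,1],[[0,0,0],0,1],[[0,0,0],0,1],[[0,0,0],0,1],[[0,0,0],0,1],[[0,0,0],0,1],[[0,0,0],0,1],[[0,0,0],0,1],[[0,0,0],0,1],[[0,0,0],0,1]]'; python3 -c "
from h import *
s=env.state();print(s['eef_pos'],s['tcp_rot'],s['opening'])"
```

```text
t: 26.25
eef_pos: [510.3, 238.8, 27.6]
tcp_rot: [3.141, -0.0, 1.572]
ft_force: [0.1, -0.4, -0.4]
opening: 0.448
grip_force: 0.0
t: 27.5
eef_pos: [510.4, 238.8, 27.6]
tcp_rot: [3.14, -0.0, 1.572]
ft_force: [0.3, -0.2, 5.6]
opening: 0.276
grip_force: 30.0
[510.36784783 238.8315652   27.62260398] [ 3.14039558e+00 -4.65377451e-04  1.57185352e+00] 0.2757974835445858
```

```bash
python3 -m inch '[[[0,0,-0.05],0,1],[[0,0,-0.05],0,1],[[0,0,0],0,1],[[-0.03,0,0],0,1],[[-0.04,0,0],0,1],[[-0.04,0,0],0,1],[[-0.04,0,0],0,1],[[-0.04,0,0],0,1],[[0,0,0],0,1],[[0,0,0],0,1]]'; python3 -c "
from h import *
s=env.state();print(s['eef_pos'],s['tcp_rot'],s['opening'],s['moment'])
p=eyes.read_camera('wrist');save(p,'wt.png');print(proj(p,[s['eef_pos']]))
im=cv2.imread('pics/wt.png')[130:350,150:410];im=np.clip((im/255.)**.6*255,0,255).astype(np.uint8);cv2.imwrite('pics/wtc.png',cv2.resize(im,None,fx=2.6,fy=2.6,interpolation=cv2.INTER_CUBIC))"
```

```text
t: 28.75
eef_pos: [510.1, 227.3, 32.9]
tcp_rot: [3.141, -0.0, 1.572]
ft_force: [0.8, 2.6, 1.8]
opening: 0.276
grip_force: 30.0
[510.10780853 227.28099537  32.9262008 ] [ 3.14136336e+00 -8.69450542e-05  1.57186241e+00] 0.2759894818332162 [ 0.56199158 -0.14004332 -0.04386266]
[[241.98971371 278.49260321]]
```

View pics/wtc.png

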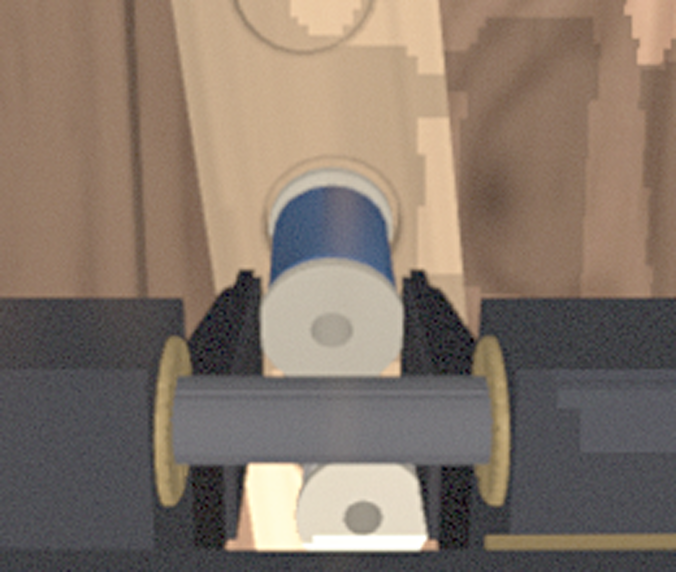

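```bash
cat > tilt.py <<'E'
from h import *
from scipy.optimize import least_squares
import sys
np.set_printoptions(precision=2,suppress=True)
def fit(p,hole,topfar,botfar,c0,x):
    def pts(v):
        y,z,t=v;c,s=np.cos(t),np.sin(t);C=np.array([x,y,z]);u=np.array([0,-s,c]);w=np.array([0,c,s])
        return [C+21.5*u,C+21.5*u+14*w,C-21.5*u+14*w]
    f=lambda v:np.append(proj(p,pts(v))[:,0]-[hole,topfar,botfar],(v[1]-c0[1])/6)
    r=least_squares(f,[*c0,.3]);return r.x,r.fun
E
python3 - <<'E'
from tilt import *
p=eyes.read_camera('wrist'); y,z=env.state()['eef_pos'][1:]
for h,tf,bf in((256.9,229.2,195),(256.9,230.5,194.5),(257.5,229.2,196)): print(fit(p,h,tf,bf,(y+4,42),510))
E
```

```text
(array([235.18,  44.87,   0.17]), array([-0.39,  0.31,  0.07,  0.48]))
(array([234.68,  42.7 ,   0.19]), array([-0.1 ,  0.08,  0.02,  0.12]))
(array([235.03,  45.84,   0.15]), array([-0.52,  0.42,  0.1 ,  0.64]))
```

```bash
cat >> tilt.py <<'E'
def pose(p,o,x,y0,z0):
    # o: hole row, top far row, bottom far row, top half-width, bottom half-width (px; None to skip)
    def f(v):
        y,z,t=v;c,s=np.cos(t),np.sin(t);C=np.array([x,y,z]);u=np.array([0,-s,c]);w=np.array([0,c,s]);X=np.array([14,0,0])
        T=C+21.5*u;B=C-21.5*u;q=proj(p,[T,T+14*w,B+14*w,T+X,T-X,B+X,B-X])
        m=[q[0,0],q[1,0],q[2,0],(q[3,1]-q[4,1]),(q[5,1]-q[6,1])]
        return [a-b for a,b in zip(m,o) if b is not None]
    r=least_squares(f,[y0,z0,.3]);return r.x,r.fun
E
python3 - <<'E'
from tilt import *
p=eyes.read_camera('wrist');g=p['pixels'].astype(int)
y,z=env.state()['eef_pos'][1:]
print(p['fx'],ray(p,(257,277)))
print('expected top centre',proj(p,[[510,y-10*s,z+19+10] for s in(0,.34)]))
print(pose(p,(256.9,229.2,195,55.4,47.3),510,y+4,42))
m=g[185:280,275:279].mean(1).astype(int)
print([(185+i,*map(int,v)) for i,v in enumerate(m)][::1])
for r in(225,250,257): print(r,g[r,245:312].sum(1).tolist())
E
```

```text
360.30238892395636 (array([509.37, 292.95, 223.41]), array([-0.  , -0.37, -0.94]))
expected top centre [[261.84 278.52]
 [268.46 278.5 ]]
(array([232.59,  35.04,   0.2 ]), array([-1.5 ,  1.25,  0.25,  1.31, -0.77]))
[(185, 174, 134, 96), (186, 174, 135, 98), (187, 175, 137, 99), (188, 176, 138, 99), (189, 160, 124, 90), (190, 148, 115, 84), (191, 162, 126, 91), (192, 174, 135, 98), (193, 170, 132, 95), (194, 149, 127, 102), (195, 133, 122, 105), (196, 157, 144, 124), (197, 171, 158, 135), (198, 174, 159, 137), (199, 174, 160, 137), (200, 160, 148, 127), (201, 104, 98, 92), (202, 49, 49, 62), (203, 46, 48, 62), (204, 48, 50, 65), (205, 50, 51, 66), (206, 51, 53, 66), (207, 50, 52, 68), (208, 47, 50, 66), (209, 49, 52, 68), (210, 50, 52, 69), (211, 50, 55, 70), (212, 48, 51, 68), (213, 50, 53, 71), (214, 47, 52, 70), (215, 48, 53, 71), (216, 49, 54, 72), (217, 48, 53, 71), (218, 47, 53, 71), (219, 49, 53, 75), (220, 49, 55, 76), (221, 50, 56, 77), (222, 48, 55, 76), (223, 49, 56, 77), (224, 48, 54, 77), (225, 46, 54, 76), (226, 46, 56, 78), (227, 48, 59, 87), (228, 55, 66, 95), (229, 1
[... 1397 characters left out ...]
, 362, 384, 391, 373, 369, 367, 405, 463]
250 [85, 59, 88, 42, 112, 305, 462, 456, 441, 446, 446, 449, 448, 446, 442, 450, 450, 453, 437, 450, 437, 437, 449, 453, 445, 452, 443, 436, 434, 419, 397, 399, 394, 399, 397, 405, 430, 439, 443, 437, 441, 439, 439, 440, 444, 446, 445, 440, 441, 440, 448, 447, 443, 447, 451, 447, 444, 453, 454, 392, 144, 52, 66, 69, 81, 78, 50]
257 [53, 42, 54, 50, 62, 287, 463, 457, 445, 447, 436, 440, 433, 444, 444, 434, 448, 443, 450, 437, 440, 442, 455, 439, 382, 307, 323, 339, 354, 357, 357, 368, 354, 356, 353, 348, 352, 343, 331, 317, 356, 440, 441, 441, 446, 445, 447, 444, 446, 445, 439, 438, 440, 445, 441, 447, 442, 442, 457, 382, 103, 20, 71, 69, 64, 65, 62]
```

```bash
python3 - <<'E'
from tilt import *
p=eyes.read_camera('wrist')
y,z=env.state()['eef_pos'][1:]
for o in((256.5,231.7,195.3,54.5,None),(256.5,231.7,195.3,54.8,47.3),(256.5,231.7,194.5,54.5,None),(256.5,231.2,195.3,54.5,None),(256.5,232.2,195.3,54.5,None)): print(pose(p,o,510,y+4,42))
E
```

```text
(array([230.9 ,  29.6 ,   0.23]), array([-0.66,  0.52,  0.14,  0.36]))
(array([231.7 ,  32.53,   0.22]), array([-0.33,  0.32, -0.01,  1.01, -1.28]))
(array([231.25,  29.81,   0.24]), array([-0.74,  0.59,  0.16,  0.41]))
(array([231.01,  29.89,   0.23]), array([-0.86,  0.68,  0.18,  0.47]))
(array([230.79,  29.31,   0.24]), array([-0.46,  0.36,  0.1 ,  0.25]))
```

```bash
python3 -m inch '[[[-0.02,0,0],0,1],[[-0.02,0,0],0,1],[[-0.01,0,0],0,1],[[0,0,0],0,1],[[0,0,0],0,1],[[0,0,-0.2],0,1],[[0,0,-0.3],0,1],[[0,0,-0.3],0,1],[[0,0,0],0,1],[[0,0,0],0,1]]'; python3 - <<'E'
from tilt import *
s=env.state();print(s['eef_pos'],s['opening'],s['grip_force'])
p=eyes.read_camera('wrist');save(p,'wu.png')
im=cv2.imread('pics/wu.png')[130:350,150:410];im=np.clip((im/255.)**.6*255,0,255).astype(np.uint8);cv2.imwrite('pics/wuc.png',cv2.resize(im,None,fx=2.6,fy=2.6,interpolation=cv2.INTER_CUBIC))
g=p['pixels'].astype(int)
print([(170+i,int(v)) for i,v in enumerate(g[170:280,275:279].mean(1).sum(1))])
print(g[257,245:312].sum(1).tolist())
E
```

```text
t: 30.2
eef_pos: [509.6, 224.0, 80.6]
tcp_rot: [-3.141, 0.0, 1.572]
ft_force: [-0.1, -0.2, -0.3]
opening: 0.282
grip_force: 30.0
[509.6  224.    80.56] 0.2819378580766961 29.999613761901855
[(170, 356), (171, 359), (172, 315), (173, 310), (174, 337), (175, 349), (176, 343), (177, 350), (178, 345), (179, 343), (180, 351), (181, 342), (182, 343), (183, 347), (184, 350), (185, 345), (186, 347), (187, 349), (188, 344), (189, 349), (190, 345), (191, 348), (192, 350), (193, 350), (194, 344), (195, 322), (196, 317), (197, 374), (198, 409), (199, 407), (200, 414), (201, 337), (202, 198), (203, 127), (204, 132), (205, 145), (206, 139), (207, 141), (208, 137), (209, 138), (210, 144), (211, 140), (212, 138), (213, 149), (214, 147), (215, 146), (216, 149), (217, 137), (218, 148), (219, 146), (220, 146), (221, 152), (222, 153), (223, 157), (224, 151), (225, 151), (226, 173), (227, 224), (228, 294), (229, 310), (230, 356), (231, 398), (232, 392), (233, 391), (234, 390), (235, 385), (236, 389), (237, 389), (238, 385), (239, 388), (240, 385), (241, 382), (242, 385), (243, 381), (244, 382), (245, 384), (246, 383), (247, 386), (248, 368), (249, 322), (250, 304), (251, 300), (252, 301), (253, 306), (254, 299), (255, 304), (256, 302), (257, 297), (258, 303), (259, 303), (260, 299), (261, 294), (262, 337), (263, 373), (264, 389), (265, 382), (266, 381), (267, 388), (268, 382), (269, 382), (270, 375), (271, 379), (272, 390), (273, 388), (274, 282), (275, 154), (276, 123), (277, 146), (278, 141), (279, 141)]
[63, 49, 55, 45, 50, 251, 394, 394, 378, 389, 388, 382, 389, 392, 386, 393, 381, 394, 376, 393, 388, 396, 395, 392, 351, 268, 285, 292, 288, 305, 292, 298, 299, 301, 306, 296, 301, 288, 277, 268, 329, 389, 387, 386, 392, 385, 382, 387, 385, 388, 394, 390, 387, 384, 379, 384, 388, 388, 391, 336, 82, 10, 57, 21, 60, 69, 52]
```

View pics/wuc.png

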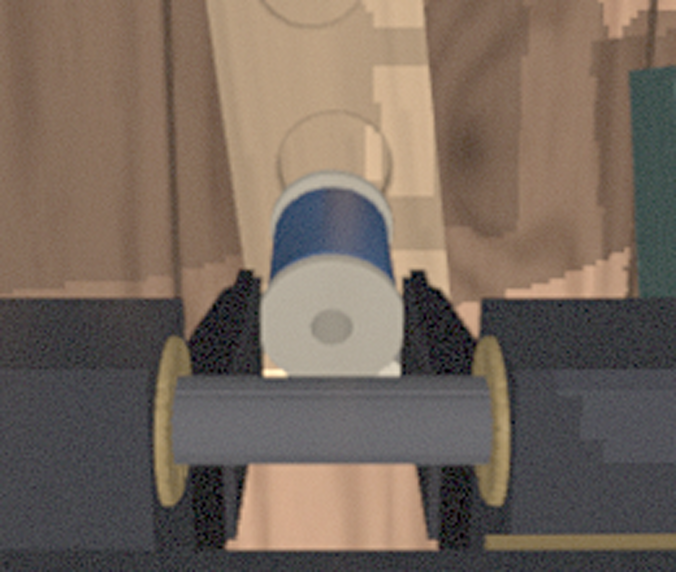

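```bash
python3 -m inch '[[[0.07,0,0],0,1],[[0,0,0.3],0,1],[[0,0,0.3],0,1],[[0,0,0.27],0,1],[[0,0,0],0,1],[[-0.05,0,0],0,1],[[-0.05,0,0],0,1],[[-0.05,0,0],0,1],[[0,0,0],0,1],[[0,0,0],0,1]]'; cat > meas.py <<'E'
from tilt import *
s=env.state();print(s['eef_pos'],s['opening'],s['grip_force'],s['moment'])
p=eyes.read_camera('wrist');save(p,'wm%d.png'%p['shot'])
g=p['pixels'].astype(int)
print([(165+i,int(v)) for i,v in enumerate(g[165:276,275:279].mean(1).sum(1))])
E
python3 meas.py
```

```text
t: 31.5
eef_pos: [510.3, 219.5, 29.0]
tcp_rot: [3.141, -0.0, 1.572]
ft_force: [-0.2, 2.6, 2.1]
opening: 0.282
grip_force: 30.0
[510.29 219.53  29.02] 0.281532424951812 30.003785490989685 [0.54 0.06 0.02]
[(165, 422), (166, 423), (167, 424), (168, 424), (169, 422), (170, 425), (171, 423), (172, 428), (173, 423), (174, 425), (175, 425), (176, 413), (177, 372), (178, 375), (179, 406), (180, 417), (181, 421), (182, 409), (183, 399), (184, 404), (185, 444), (186, 478), (187, 482), (188, 482), (189, 482), (190, 444), (191, 305), (192, 175), (193, 173), (194, 176), (195, 183), (196, 184), (197, 180), (198, 183), (199, 187), (200, 187), (201, 188), (202, 183), (203, 185), (204, 188), (205, 186), (206, 182), (207, 181), (208, 192), (209, 182), (210, 184), (211, 188), (212, 189), (213, 194), (214, 193), (215, 192), (216, 191), (217, 187), (218, 190), (219, 190), (220, 197), (221, 195), (222, 194), (223, 199), (224, 213), (225, 224), (226, 311), (227, 388), (228, 401), (229, 407), (230, 461), (231, 468), (232, 453), (233, 456), (234, 453), (235, 452), (236, 452), (237, 451), (238, 453), (239, 444), (240, 452), (241, 445), (242, 446), (243, 449), (244, 447), (245, 443), (246, 450), (247, 416), (248, 390), (249, 387), (250, 394), (251, 387), (252, 389), (253, 389), (254, 390), (255, 390), (256, 390), (257, 389), (258, 391), (259, 405), (260, 435), (261, 442), (262, 442), (263, 444), (264, 441), (265, 441), (266, 441), (267, 441), (268, 443), (269, 440), (270, 437), (271, 438), (272, 440), (273, 451), (274, 323), (275, 176)]
```

```bash
python3 - <<'E'
from tilt import *
p=eyes.read_camera('wrist');y,z=env.state()['eef_pos'][1:]
for o in((253.2,229.7,184.5,54.5,None),(253.2,229.7,183.5,54.5,None),(253.2,229.7,185.5,None,None)): print(pose(p,o,510,y+8,36))
E
python3 -m inch '[[[0,0,0],0,1],[[0,0,-0.1],0,1],[[0,0,-0.3],0,1],[[0,0,-0.5],0,1],[[0,0,-0.5],0,1],[[0,0,-0.5],0,1],[[0,0,-0.5],0,1],[[0,0,-0.5],0,1],[[0,0,-0.5],0,1],[[0,0,0],0,1]]'; python3 meas.py;  python3 - <<'E'
from tilt import *
plan([(8,488.5,-130,260,np.pi/2)])
E
```

```text
(array([228.04,  26.85,   0.37]), array([-1.05,  0.78,  0.27,  0.61]))
(array([228.5 ,  27.21,   0.38]), array([-1.19,  0.87,  0.32,  0.69]))
(array([229.46,  34.21,   0.32]), array([-0., -0.,  0.]))
t: 32.85
eef_pos: [510.4, 219.3, 234.6]
tcp_rot: [3.139, -0.0, 1.572]
ft_force: [-1.0, -0.2, -0.8]
opening: 0.286
grip_force: 30.0
[510.38 219.31 234.6 ] 0.28639999399297 29.996778666973114 [-0.09  0.02 -0.03]
[(165, 540), (166, 547), (167, 617), (168, 651), (169, 649), (170, 649), (171, 648), (172, 650), (173, 655), (174, 608), (175, 511), (176, 421), (177, 525), (178, 632), (179, 648), (180, 644), (181, 645), (182, 642), (183, 644), (184, 644), (185, 600), (186, 533), (187, 527), (188, 601), (189, 633), (190, 629), (191, 635), (192, 626), (193, 456), (194, 258), (195, 246), (196, 252), (197, 255), (198, 261), (199, 261), (200, 261), (201, 265), (202, 261), (203, 266), (204, 264), (205, 264), (206, 264), (207, 269), (208, 267), (209, 268), (210, 266), (211, 264), (212, 264), (213, 271), (214, 277), (215, 273), (216, 274), (217, 276), (218, 273), (219, 273), (220, 276), (221, 279), (222,
[... 215 characters left out ...]
, 597), (241, 595), (242, 594), (243, 597), (244, 595), (245, 599), (246, 561), (247, 521), (248, 505), (249, 506), (250, 507), (251, 508), (252, 504), (253, 507), (254, 505), (255, 506), (256, 506), (257, 506), (258, 500), (259, 536), (260, 581), (261, 594), (262, 590), (263, 591), (264, 592), (265, 588), (266, 586), (267, 589), (268, 586), (269, 587), (270, 590), (271, 583), (272, 589), (273, 593), (274, 439), (275, 250)]
[[-0.73, -0.05, -0.06], 0.0], [[-0.73, -0.04, -0.06], 0.0], [[-0.73, -0.05, -0.05], 0.0], [[-0.73, -0.04, -0.06], 0.0], [[-0.72, -0.05, -0.05], 0.0], [[-0.73, -0.04, -0.06], 0.0], [[-0.72, -0.05, -0.05], 0.01], [[-0.73, -0.04, -0.06], 0.0], -> [ 488.5 -130.   260.1] 1.571
```

```bash
python3 - <<'E'
from tilt import *
p=eyes.read_camera('wrist');x,y,z=env.state()['eef_pos']
for o in((252.8,228.6,186.8,54.5,None),(252.8,228.6,186.8,None,None),(252.8,228.6,185.6,None,None),(252.8,228,187.5,None,None)):
    v,f=pose(p,o,510,y+8,z+4); print(v-[y,z,0],f)
im=cv2.imread('pics/wm%d.png'%(p['shot']-1));
im=im[150:300,190:370];cv2.imwrite('pics/c9.png',cv2.resize(im,None,fx=4,fy=4,interpolation=cv2.INTER_CUBIC))
E
```

```text
[ 7.66 -1.78  0.32] [-0.97  0.74  0.23  0.55]
[9.72 6.58 0.29] [ 0.  0. -0.]
[10.5   8.05  0.3 ] [-0. -0. -0.]
[9.87 8.03 0.27] [ 0. -0. -0.]
```

View pics/c9.png

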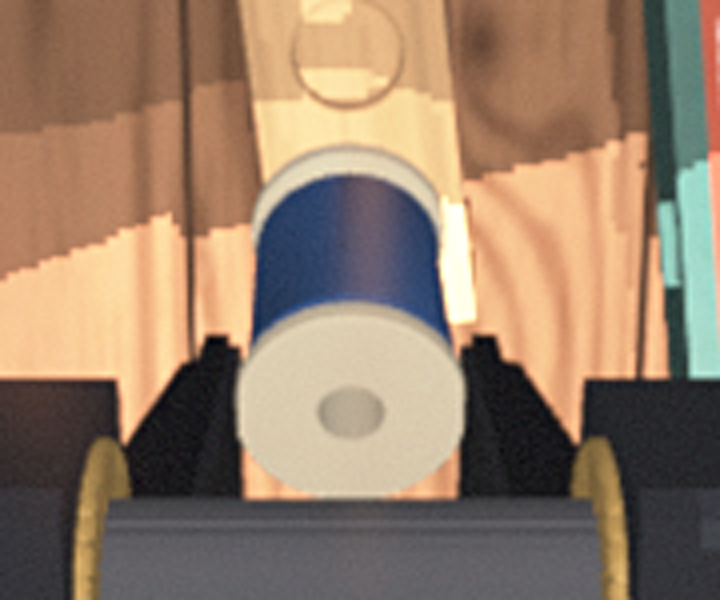

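```bash
python3 -m inch '[[[-0.4,-0.04,-0.02],0,1],[[-0.7,-0.04,-0.02],0,1],[[-0.75,-0.04,-0.02],0,1],[[-0.75,-0.04,-0.02],0,1],[[-0.75,-0.04,-0.02],0,1],[[-0.75,-0.04,-0.02],0,1],[[-0.75,-0.04,-0.02],0,1],[[-0.65,-0.04,-0.02],0,1],[[-0.35,-0.04,0],0,1],[[-0.2,0,0],0,1]]'; python3 - <<'E'
from tilt import *
s=env.state();print(s['eef_pos'],s['tcp_rot'])
t=np.array([488.5,-288.3,132]);
res={'spool_mid':[],'camera':[],'top_edge':[]}
for c in('scene','top','scene','top'):
    p=eyes.read_camera(c)
    for n in res:
        for r in eyes.spot_point(n,p)[:1]:
            res[n].append((p,r['centre'])); print(c,n,r['centre'],round(r['score'],2))
    L=.34;print('  exp mid,cam,top',proj(p,[[488.5,-136,249],t+[0,33*np.cos(L)-58.5*np.sin(L),33*np.sin(L)+58.5*np.cos(L)],t+[0,27*np.cos(L)-68.5*np.sin(L),27*np.sin(L)+68.5*np.cos(L)]]).tolist())
for n,o in res.items():
    if len(o)>1: print(n,tri(o))
p=eyes.read_camera('wrist');print(eyes.spot_point('spool_mid',p)[:1],proj(p,[[488.5,-136,249]]))
E
```

```text
t: 34.2
eef_pos: [488.1, -144.4, 241.1]
tcp_rot: [-3.139, -0.001, 1.571]
ft_force: [0.2, -0.0, -1.1]
opening: 0.28
grip_force: 30.0
[ 488.1  -144.39  241.13] [-3.14 -0.    1.57]
scene spool_mid [214.1, 301.6] 0.54
scene camera [266.8, 336.0] 0.75
scene top_edge [266.3, 339.4] 0.61
  exp mid,cam,top [[216.4605208595799, 298.685128109827], [265.3879654144226, 335.56649735950964], [264.60071849874566, 338.4960197529618]]
  exp mid,cam,top [[235.3929953071994, 363.83552334737374], [236.40234108260907, 419.83682364988374], [235.93623123406437, 424.82733013407153]]
scene spool_mid [216.7, 300.6] 0.53
scene camera [264.2, 334.0] 0.61
scene top_edge [266.2, 341.8] 0.72
  exp mid,cam,top [[216.4605208595799, 298.685128109827], [265.3879654144226, 335.56649735950964], [264.60071849874566, 338.4960197529618]]
  exp mid,cam,top [[235.3929953071994, 363.83552334737374], [236.40234108260907, 419.83682364988374], [235.93623123406437, 424.82733013407153]]
spool_mid (array([ -51.42, -894.91,  770.09]), [0.0, 0.0])
camera (array([ -51.42, -894.91,  770.09]), [0.0, 0.0])
top_edge (array([ -51.42, -894.91,  770.09]), [0.0, 0.0])
[{'centre': [228.1, 276.2], 'score': 0.91}] [[232.77 278.05]]
```

```bash
python3 -m inch '[[[0,0,-0.06],0,1],[[0,0,0],0,1],[[0,0,0],0,1],[[0,0,0],0,1],[[0,0,0],0,1],[[0,0,0],0,1],[[0,0,0],0,1],[[0,0,0],0,1],[[0,0,0],0,1],[[0,0,0],0,1]]' && python3 -c "
from cell import env
print(env.job_done())"
```

```text
t: 36.35
eef_pos: [488.8, -143.5, 245.9]
tcp_rot: [3.142, -0.0, 1.572]
ft_force: [-0.3, 0.0, -0.6]
opening: 0.282
grip_force: 30.0
the job is handed in; nothing more can be done
None
```

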